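# Open the dial-locked key box

## Task

Open the key box: turn the dial on its left side to 4 and the dial on its right side to 2, then slide the lid away from you by its rib until it drops flat into the pocket behind the opening. Leave the dials on their numbers and do not disturb the things standing around.

Things in the scene. Friction and masses are not known exactly. Their poses are not given: they have to be found in the camera images.
- lockbox: grey key box with aluminium cover plates, x -65 to 172 mm, y -130 to 130, top 64 mm high, does not move. Origin on the table below the shut lid's centre; x is the way the lid opens, y its left side. Black pocket for the lid at x 54 to 164, floor 5 mm below the runners. Under the plates each dial's cam blocks the lid unless the dial is within 6 degrees of its code number
- left_axis (a point): left dial's axis at the top of its disc, 73 mm above the table. Black disc 60 mm across; an upright steel post near its edge is pointer and handle. Numbers are groups of 1 to 5 black dots on the plate, 47 mm from the axis, 45 degrees apart, growing clockwise from above: 1 straight to the box's -x, 3 out to +y, 5 to +x (4 lies midway between +y and +x)
- right_axis (a point): the same point of the right dial, an equal dial. Its 1 is straight to the box's +x, 3 out to -y, 5 to -x (so 2 lies midway between +x and -y)
- dial_left (a joint): angle of the left dial, rad, growing clockwise seen from above: 0 at number 1, pi/4 more at each next number (number 4 = 2.356). Stops at -0.15 and 3.29. It stays where it is left; about 3 N at the post turns it.
- dial_right (a joint): the same for the right dial: 0 at number 1, number 2 = 0.785, growing clockwise, same stops and friction.
- dial_left_post (a point): point on the left dial's post, 86 mm above the table. The post is 12 mm across, its axis 24 mm from the dial's axis, and it stands 26 mm above the disc, to 99 mm above the table; a short steel ridge runs from it over the disc's edge
- dial_right_post (a point): the same point of the right dial's post
- lid_grip (a point): centre of the rib on the lid, 72 mm above the table when shut. Lid: loose steel plate 104 (x) by 110 (y) by 8 mm, 0.25 kg, underside 50 mm up, held down by lips at its sides. The rib: 60 mm along y, 10 mm thick, top 28 mm above the plate, open at both faces. The lid travels 106 to 112 mm along the box's x (easily, 1 to 3 N), then drops 5 mm; a far stop ends the travel
- cup: bystander: clear lidded cup of plums, 113 mm across, 52 mm high
- tape: bystander: roll of tape lying flat, 83 mm across, 24 mm high
- wipes: bystander: flat white pack of wipes, 236 x 106 x 28 mm
- pen: bystander: black marker, 130 mm long, 17 mm thick
Things that resemble listed ones, but are neither listed nor needed, are in the scene too. Leave any red look-alike of the part that bears lid_grip alone.

How it is judged (in metres and radians):
On the way, in this order (a step that is already met when the one before it is completed fails the run):
1. with the lid still shut, the left dial stands at 4 and the right dial at 2 (value of joint dial_left between 2.206 and 2.506 rad and value of joint dial_right between 0.635 and 0.935 rad and x of lid_grip in the frame of lockbox below 0.02 m), for 0.2 s.
2. the lid has been slid back and has dropped into the pocket (x of lid_grip in the frame of lockbox above 0.103 m and z of lid_grip in the frame of lockbox below 0.0695 m and angle between lid_grip's own z axis and vertical below 0.03 rad), for 0.2 s.
At the end, for the whole second after the job is handed in: The lid lies flat (within 0.03 rad) in the pocket: its rib 103 to 116 mm along the box's x from the shut place and at least 2.5 mm lower than when shut. The left dial stands within 0.15 rad of 4 (2.206 to 2.506) and the right dial within 0.15 rad of 2 (0.635 to 0.935) (all of step 2 and value of joint dial_left between 2.206 and 2.506 rad and value of joint dial_right between 0.635 and 0.935 rad and x of lid_grip in the frame of lockbox below 0.116 m); the robot touches nothing.
It fails at once if a bystander (cup, tape, wipes, pen) is moved by more than 25 mm (distance of any of cup, tape, wipes, pen from where it was at the start of the episode above 0.025 m).
It also fails if it takes over 61 s, if anything falls off the work surface, if the arm or the gripper's body presses on something with over 40 N, if the wrist force passes 120 N, or if a joint passes its speed limit or range.

## Robot

A 6-joint arm with a two-finger parallel gripper is mounted at the origin on a cart in front of the work surface, level with it; the furniture and walls round the work are solid. World frame = base frame: x ahead of the robot, y to its left, z up, the work surface at z = 0. Lengths are in mm, angles in rad, forces in N, time in s.
With the tool pointing down it reaches from about 300 to 775 mm from the base axis. Payload 14.6 kg.
Tool frame: the origin (TCP) lies between the finger pads; the fingertips stand 25 mm ahead of it and the grasp point (between the pads) lies 6 mm ahead of it; z points along the fingers, y is the line along which they close (so a half turn about z gives the same grasp; the last joint's range is limited). The gripper opens to 94 mm and grips with 3 to 60 N. Pads are 16 mm wide; open, the fingers measure 119 mm over their backs; the gripper's body (75 mm by 177 mm) begins 78 mm behind the grasp point.
Start: joints at [1.055, 0.3, 1.521, -0, 1.321, -0.067], TCP at [238.633, 495.524, 230.446] pointing down, gripper open.
Joint ranges: [-3.03, 3.03], [-0.79, 2.21], [0.23, 2.52], [-1.04, 4.18], [0, 3.07], [-2.55, 2.55]. Speed limits (rad/s): [2.22, 2.22, 2.57, 3.14, 3.14, 3.14].

## Interface

Orientations are given as [roll, pitch, yaw] about the fixed x, y, z axes, in that order (R = Rz(yaw) Ry(pitch) Rx(roll)).
In Python, from cell import manip gives the robot as it stands. The module is installed in compiled form; this text tells all that it offers.
- The arm moves only by the tool step_arm, never from a script. Its argument "series" is one flat list of numbers, 5 for each row, row after row: the shift along the world's x, y, z in mm, then the turn about the world's z in rad, then the closure, from 0 (fully open) to 1 (shut). In form: [dx, dy, dz, spin, jaw, dx, dy, dz, spin, jaw, ...]. A call has 1 to 20 rows; each row shifts and turns the commanded pose from where the row before left it; what a row does not reach is not made up. A row lasts 1/8 s, in which the tool goes at most 62.5 mm and 10.7 degrees, less where a joint would pass 70% of its speed; a pose out of reach is approached as far as the arm can. A call is refused whole if a number of a shift passes 62.5 or a number of a turn 0.188, either way. A call with a gripper value outside its range is refused whole. The fingers move at their own pace and stop on an object; "squeeze" is the grip in N (left out, the last holds). Time passes only in rows, so rows that do not move let the fingers close. It gives the time, the measured TCP pose, the force, the opening and the grip force at its end, in the units of the state.
- manip.read_state(): the state, without advancing time (a new reading comes with each control period).
- manip.camera(name): name is "side" or "top"; returns (picture, depth): 420x560x3 uint8, blue, green, red; 420x560 float32, mm along the optical axis (not along the pixel's ray), 0 where there is no reading.
- manip.camera_info(name): a dict with "fovy" (degrees; the focal length in pixels is half the picture's height over the tangent of half this angle, whatever the lens; pixels are square), "cx", "cy" (the principal point, pixels), "eye" and "orientation" of the camera in the world. Camera axes: x right, y down, z forward; pixel columns grow to the right and rows downward; lengths in mm; the calibration is good to about 2 mm. A picture is of the moment at which its call begins. camera_info takes no time and is no camera call.
- manip.sign_off(): hands the job in; it is judged then, once.
The state is a dict: "clock": time; "joints": joint angles; "qd": joint speeds; "effort": joint torques, N m; "eef_pos": TCP position; "eef_rot": TCP orientation; "wrist_force": force on the tool from outside, world axes, zero at the start; "moment": the same for the moment, N m; "finger_gap": finger opening in mm; "finger_force": force on a finger pad.
Only numpy, scipy, OpenCV 4.12 (cv2) and the standard library are available. Lean on these libraries where they do the work, as an engineer would, in place of code of your own. Each camera call takes 0.05 s, during which the arm holds its last target. There are 200 camera calls.

## Working session

There is one attempt and no reset: what is moved stays moved. The work goes in short steps, Python scripts to look and compute and a tool call to move; the robot and the scene stay as the last step left them, time stands still between calls to the robot, and variables do not carry over. Pictures are saved under pics/ and viewed, at most 10 in all, crops included, and the job is handed in when it is done.

Besides the shell and the picture viewer there is one more tool, called after "Emit:" by a JSON object that holds its "op" and its "data", one argument or row to a line. step_arm: Moves the arm, as the interface text tells. Its arguments: {"type":"object","properties":{"series":{"type":"array"},"squeeze":{"type":"number"}},"required":["series"]}

```bash
mkdir -p pics; cat > h.py <<'E'
import numpy as np, cv2
from cell import manip
from scipy.spatial.transform import Rotation as R
def cam(n):
    i=manip.camera_info(n); o=np.array(i["orientation"],float)
    M=o if o.shape==(3,3) else R.from_euler('xyz',o).as_matrix()
    f=210/np.tan(np.radians(i["fovy"])/2)
    return np.array(i["eye"],float),M,f,i["cx"],i["cy"]
def ray(n,u,v,z):
    e,M,f,cx,cy=cam(n); d=M@np.array([(u-cx)/f,(v-cy)/f,1]); return e+d*(z-e[2])/d[2]
def cloud(n,D):
    e,M,f,cx,cy=cam(n); v,u=np.mgrid[:420,:560]
    return e+np.stack([(u-cx)/f*D,(v-cy)/f*D,D],-1)@M.T
def proj(n,p):
    e,M,f,cx,cy=cam(n); q=M.T@(np.array(p)-e); return q[:2]/q[2]*f+[cx,cy]
E
python3 - <<'E'
from h import *
for n in("top","side"):
    print(manip.camera_info(n)); p,d=manip.camera(n); cv2.imwrite(f"pics/{n}0.png",p); np.savez(f"{n}0.npz",p=p,d=d)
print(manip.read_state())
E
```

```text
{'fovy': 57.49050430611891, 'cx': 283.58154938212766, 'cy': 202.97597815617004, 'eye': array([ 319.82232906,  -37.11708377, 1109.66548189]), 'orientation': array([-3.00728717,  0.00709684, -1.57646718])}
{'fovy': 46.06938024858584, 'cx': 275.17020710937567, 'cy': 203.41665350402127, 'eye': array([  288.75632501, -1435.81961874,   797.02423176]), 'orientation': array([-2.03755032, -0.01056602, -0.0938658 ])}
{'clock': 0.1, 'joints': array([ 1.05540830e+00,  3.00434772e-01,  1.52151100e+00,  1.71192446e-05,
        1.32073580e+00, -6.65947082e-02]), 'qd': array([ 5.76694661e-05, -7.73959540e-04, -2.82284554e-03,  1.48104623e-03,
       -2.10930016e-04, -8.17316753e-04]), 'effort': array([ 2.60301116e-03, -5.32648480e+01, -3.53285193e+01,  7.10409461e-02,
        2.35182565e-02, -3.25620908e-05]), 'eef_pos': array([238.52323602, 495.34819475, 229.93589602]), 'eef_rot': array([-3.14050725e+00, -8.90081077e-05,  2.69279504e+00]), 'wrist_force': array([ 0.54352195, -0.5758088 , -0.5380385 ]), 'moment': array([ 0.02833815, -0.00510795,  0.05955548]), 'finger_force': 0.0, 'finger_gap': 93.71531944620206}
```

View pics/top0.png

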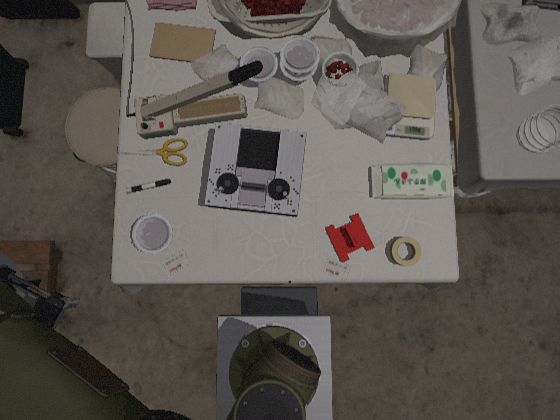

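View pics/side0.png

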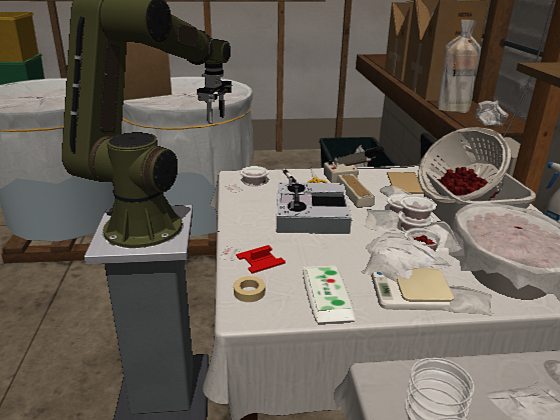

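The top view shows the box at about (255,170). Its grey lid and rib are at (253,187), with the left dial at (227,184) and the right dial at (279,188). The only look-alike for the lid is the red part at (350,237), so I choose the grey one in the box. Tape is at (405,250), wipes at (410,181), pen at (149,186) and cup at (152,232).

```bash
python3 - <<'E'
from h import *
z=np.load("top0.npz"); p,d=z["p"],z["d"]; C=cloud("top",d)
c=p[115:225,195:315]; cv2.imwrite("pics/crop0.png",cv2.resize(c,None,fx=5,fy=5,interpolation=cv2.INTER_CUBIC))
H=C[...,2]
sub=np.zeros(H.shape,bool); sub[115:225,195:315]=1
print("table z",np.median(H[225:232,200:300]))
m=sub&(H>50)
print("top z",np.percentile(H[m],[5,25,50,75,95,99]))
P=C[m][:,:2].astype(np.float32)
r=cv2.minAreaRect(P); print(r)
for lo,hi in((68,78),(80,110)):
    mm=(sub&(H>lo)&(H<hi)).astype(np.uint8)
    n,l,s,ce=cv2.connectedComponentsWithStats(mm)
    for k in range(1,n):
        if s[k,4]>4: print(lo,s[k],ce[k].round(1),C[l==k].mean(0).round(1))
E
```

```text
table z 0.071011689190982
top z [56.05808936 61.21840184 63.48334297 65.5410059  74.34066184 99.24478544]
((507.2379150390625, 54.23407745361328), (259.6219787597656, 350.6895751953125), 83.23245239257812)
68 [216 172  23  22 359] [227.7 182.3] [518.4 123.2  72.7]
68 [268 178  22  22 357] [278.3 187.9] [501.9 -16.4  72.5]
80 [242 182  22   6  84] [252.5 184.5] [509.5  53.7  84.8]
80 [219 186   5   5  20] [220.8 188. ] [498.7 138.3  94.6]
80 [283 191   4   5  18] [284.5 193.2] [483.1 -33.3  96.3]
```

View pics/crop0.png

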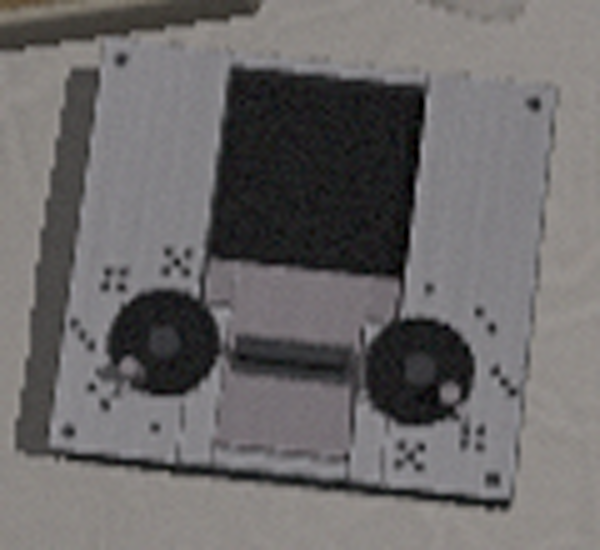

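The crop confirms the choice: grey rib at crop (290,358). The left post sits by the 2-dot group at (130,370), and the right post is near 4 dots at (450,390). So the left dial turns clockwise 2→4 and the right one anticlockwise 4→2. Next I refine the axes and post tops.

```bash
cat > meas.py <<'E'
from h import *
def meas(p,d,verbose=True):
    C=cloud("top",d); H=C[...,2]; out={}
    for nm,(u,v) in dict(L=(227,184),R=(279,188)).items():
        g=cv2.cvtColor(p,cv2.COLOR_BGR2GRAY).astype(int)
        s=np.zeros(H.shape,bool); s[v-20:v+20,u-17:u+17]=1
        # disc edge by dark mask: hull -> circle at z=73
        dk=(s&(g<60)&(H>67)).astype(np.uint8)
        n,l,st,ce=cv2.connectedComponentsWithStats(dk); k=1+st[1:,4].argmax()
        pts=np.argwhere(l==k)[:,::-1]
        W=np.array([ray("top",a,b,73)[:2] for a,b in pts],np.float32)
        hc,hr=cv2.minEnclosingCircle(W)
        pm=s&(H>85); vv,uu=np.nonzero(pm)
        post=np.median(C[pm],0); zt=H[pm].max()
        pr=ray("top",uu.mean(),vv.mean(),95)
        out[nm]=(np.array(hc),pr[:2]); print(nm,"axis",np.round(hc,1),"r",round(hr,1),"post",pr[:2].round(1),"med",post.round(1),"n",pm.sum(), "zmax",zt.round(1))
    dv=out["L"][0]-out["R"][0]; yaw=np.arctan2(-dv[0],dv[1]); print("yaw",np.degrees(yaw).round(2),"sep",np.hypot(*dv).round(1))
    B=np.array([[np.cos(yaw),-np.sin(yaw)],[np.sin(yaw),np.cos(yaw)]])
    for k in "LR":
        b=B.T@(out[k][1]-out[k][0]); th=np.arctan2(b[1],-b[0]) if k=="L" else np.arctan2(-b[1],b[0])
        print(k,"box offset",b.round(1),"r",np.hypot(*b).round(1),"theta",th.round(3))
    s=np.zeros(H.shape,bool); s[120:202,238:268]=1; s&=(H>78)
    vv,uu=np.nonzero(s); print("rib",ray("top",uu.mean(),vv.mean(),83).round(1),s.sum())
E
python3 - <<'E'
from meas import *
z=np.load("top0.npz"); meas(z["p"],z["d"])
# side cross-check: project
D=np.load("side0.npz"); C=cloud("side",D["d"]); H=C[...,2]
for c in((498,138),(483,-33)):
    m=(H>88)&(H<102)&(np.hypot(C[...,0]-c[0],C[...,1]-c[1])<20); print(m.sum(),C[m].mean(0).round(1) if m.any() else None)
m=(H>78)&(H<88)&(abs(C[...,1]-54)<40)&(abs(C[...,0]-510)<30);print("rib side",m.sum(),C[m].mean(0).round(1))
m=(H>71)&(H<75)
for c in((517,123),(501,-16)):
    k=m&(np.hypot(C[...,0]-c[0],C[...,1]-c[1])<40);P=C[k][:,:2].astype(np.float32);print(k.sum(),cv2.minEnclosingCircle(P) if len(P) else 0)
E
```

```text
L axis [516.9 124.1] r 30.3 post [501.6 127.8] med [498.3 136.6  97.2] n 25 zmax 1109.7
R axis [500.3 -16.2] r 30.2 post [491.  -23.7] med [482.  -34.7  99.5] n 26 zmax 1109.7
yaw -6.76 sep 141.3
L box offset [-15.6   1.8] r 15.7 theta 0.116
R box offset [-8.3 -8.5] r 11.9 theta 2.341
rib [515.8  54.2  83. ] 94
11 [499.2 134.7  93.8]
11 [481.8 -37.6  94.1]
rib side 26 [507.8  47.1  82.2]
45 ((514.9469604492188, 119.78626251220703), 28.455955505371094)
70 ((498.50848388671875, -13.774477005004883), 37.54242706298828)
```

Emit:
{"op": "step_arm", "data": {
  "series": [26,-36,0,-0.014,0.5,26,-36,0,-0.014,0.5,26,-36,0,-0.014,0.5,26,-36,0,-0.014,0.5,26,-36,0,-0.014,0.5,26,-36,0,-0.014,0.5,26,-36,0,-0.014,0.5,26,-36,0,-0.014,0.5,26,-36,0,-0.014,0.5,25,-34,0,-0.014,0.5,0,0,-20,0,0.5,0,0,-30,0,0.5,0,0,-25,0,0.5,0,0,0,0,0.5],
  "squeeze": 8
}}

```text
clock: 1.85
eef_pos: [496.8, 137.4, 153.9]
eef_rot: [-3.139, -0.003, 2.553]
wrist_force: [0.2, -0.3, 0.1]
finger_gap: 47.1
finger_force: 0.0
```

```bash
sed -i 's/H>85)/H>85)\&(H<110)/; s/(H>78)$/(H>78)\&(H<100)/; s/s&=(H>78)/s\&=(H>78)\&(H<100)/; s/(H>67))/(H>67)\&(H<110))/' meas.py; python3 - <<'E'
from meas import *
z=np.load("top0.npz"); meas(z["p"],z["d"])
print(manip.read_state())
E
```

```text
L axis [516.9 124.1] r 30.3 post [501.4 127.7] med [500.1 137.4  97.1] n 21 zmax 103.0
R axis [500.3 -16.2] r 30.2 post [487.2 -24.1] med [483.5 -32.   97.7] n 19 zmax 101.2
yaw -6.76 sep 141.3
L box offset [-15.8   1.7] r 15.9 theta 0.108
R box offset [-12.1  -9.3] r 15.3 theta 2.484
rib [509.6  53.8  83. ] 88
{'clock': 1.85, 'joints': array([ 1.98670994e-01,  3.03653247e-01,  1.70404701e+00,  1.24841578e-05,
        1.13752351e+00, -7.83334764e-01]), 'qd': array([ 0.00211498, -0.03697782, -0.04621185,  0.00120756,  0.03092791,
        0.00167682]), 'effort': array([-8.45988072e-02, -4.83507979e+01, -3.05144048e+01,  3.41104588e-02,
       -5.28581198e-01,  3.98393706e-05]), 'eef_pos': array([496.76892985, 137.35011023, 153.94810994]), 'eef_rot': array([-3.13902775e+00, -2.57029312e-03,  2.55279353e+00]), 'wrist_force': array([ 0.19045643, -0.3073363 ,  0.1396358 ]), 'moment': array([0.03090226, 0.017433  , 0.02156215]), 'finger_force': 0.0, 'finger_gap': 47.11344391598494}
```

Emit:
{"op": "step_arm", "data": {
  "series": [0,0,-25,0,0.5,0,0,-20,0,0.5,0,0,-5,0,0.5,0,0,0,0,0.8,0,0,0,0,1,0,0,0,0,1,0,0,0,0,1],
  "squeeze": 15
}}

```text
clock: 2.72
eef_pos: [497.8, 137.9, 105.9]
eef_rot: [3.14, 0.0, 2.553]
wrist_force: [-1.0, 2.7, 1.6]
finger_gap: 11.1
finger_force: 15.0
```

```bash
python3 - <<'E'
import numpy as np
f=np.radians(np.linspace(144.1,38.24,13)); P=np.c_[np.cos(f),np.sin(f)]*24; print(np.diff(P,axis=0).round(1).tolist(), P[-1]+[517,124])
E
```

```text
[[2.4, 2.8], [2.8, 2.4], [3.1, 2.0], [3.4, 1.5], [3.6, 0.9], [3.7, 0.4], [3.7, -0.2], [3.6, -0.8], [3.4, -1.3], [3.2, -1.8], [2.9, -2.3], [2.5, -2.7]] [535.85019931 138.85496503]
```

Emit:
{"op": "step_arm", "data": {
  "series": [2.4,2.8,0,-0.154,1,2.8,2.4,0,-0.154,1,3.1,2.0,0,-0.154,1,3.4,1.5,0,-0.154,1,3.6,0.9,0,-0.154,1,3.7,0.4,0,-0.154,1]
}}

```text
clock: 3.48
eef_pos: [516.5, 147.8, 105.9]
eef_rot: [-3.141, -0.0, 1.624]
wrist_force: [-3.8, 0.4, 6.3]
finger_gap: 10.8
finger_force: 15.0
```

Emit:
{"op": "step_arm", "data": {
  "series": [3.7,-0.2,0,-0.154,1,3.6,-0.8,0,-0.154,1,3.4,-1.3,0,-0.154,1,3.2,-1.8,0,-0.154,1,2.9,-2.3,0,-0.154,1,2.5,-2.7,0,-0.154,1,0,0,0,0,1,0,0,0,0,1]
}}

```text
clock: 4.47
eef_pos: [535.7, 138.4, 105.8]
eef_rot: [-3.141, 0.0, 0.705]
wrist_force: [-3.5, -1.1, 4.9]
finger_gap: 11.2
finger_force: 15.0
```

Emit:
{"op": "step_arm", "data": {
  "series": [0,0,0,0,0.5,0,0,0,0,0.5,0,0,10,0,0.5,0,0,40,0,0.5,0,-10,0,0,0.5,-10,-30,0,0.01,0.5,-10,-35,0,0.01,0.5,-12,-35,0,0.01,0.5,-10,-35,0,0.01,0.5,-10,-25,0,0.01,0.5,0,0,0,0,0.5,0,0,0,0,0.5]
}}

```text
clock: 5.98
eef_pos: [484.1, -31.2, 155.4]
eef_rot: [-3.142, -0.0, 0.755]
wrist_force: [-0.2, 0.2, 0.4]
finger_gap: 47.3
finger_force: 0.0
```

```bash
python3 - <<'E'
from h import *
for n,b in(("top",(115,225,195,315)),("side",(160,240,260,360))):
    p,d=manip.camera(n); cv2.imwrite(f"pics/{n}1.png",cv2.resize(p[b[0]:b[1],b[2]:b[3]],None,fx=5,fy=5,interpolation=cv2.INTER_CUBIC)); np.savez(f"{n}1.npz",p=p,d=d)
    C=cloud(n,d);H=C[...,2]; m=(H>88)&(H<106)&(np.hypot(C[...,0]-535.7,C[...,1]-138.4)<25); print(n,m.sum(),np.median(C[m],0).round(1) if m.any() else 0)
E
```

```text
top 19 [536.2 138.3  97.2]
side 0 0
```

View pics/top1.png

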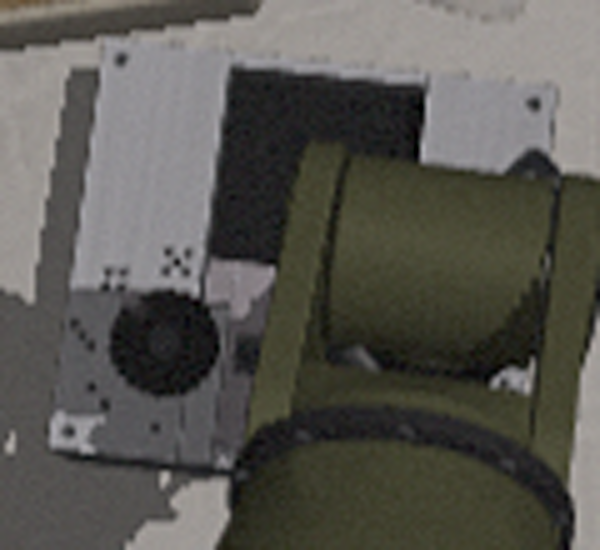

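The left post is now at the 4-dot group, at about (125,300) in the crop. Depth puts it at (536,138), as planned. The right dial is next.

Emit:
{"op": "step_arm", "data": {
  "series": [0,0,-25,0,0.5,0,0,-20,0,0.5,0,0,-4,0,0.5,0,0,0,0,0.8,0,0,0,0,1,0,0,0,0,1,0,0,0,0,1],
  "squeeze": 15
}}

```text
clock: 6.95
eef_pos: [484.1, -31.6, 106.8]
eef_rot: [3.141, -0.0, 0.755]
wrist_force: [0.5, -0.5, 1.1]
finger_gap: 11.3
finger_force: 15.0
```

```bash
python3 - <<'E'
import numpy as np
a=np.array([500.3,-16.2]);s=np.array([484,-31.5])-a;print(np.hypot(*s))
e=-45-6.76;b=np.degrees(np.arctan2(s[1],s[0]));print(b,e)
f=np.radians(np.linspace(b,e,11)); P=np.c_[np.cos(f),np.sin(f)]*24; print(np.diff(P,axis=0).round(1).tolist(), P[-1]+a,P[0]+a,f[1]-f[0])
E
```

```text
22.355759884199873
-136.8125526855156 -51.76
[[2.6, -2.4], [2.9, -2.0], [3.2, -1.5], [3.4, -1.0], [3.5, -0.5], [3.6, -0.0], [3.5, 0.5], [3.4, 1.0], [3.2, 1.5], [3.0, 2.0]] [515.15496503 -35.05019931] [482.80115397 -32.62529719] 0.14844470815881916
```

Emit:
{"op": "step_arm", "data": {
  "series": [2.0,-2.9,0,0.148,1,2.2,-2.5,0,0.148,1,3.2,-1.5,0,0.148,1,3.4,-1.0,0,0.148,1,3.5,-0.5,0,0.148,1,3.6,0,0,0.148,1,3.5,0.5,0,0.148,1,3.4,1.0,0,0.148,1,3.2,1.5,0,0.148,1,3.0,2.0,0,0.148,1,0,0,0,0,1,0,0,0,0,1]
}}

```text
clock: 8.45
eef_pos: [514.3, -33.9, 106.7]
eef_rot: [-3.141, -0.003, 2.235]
wrist_force: [-6.5, 9.4, 7.7]
finger_gap: 10.8
finger_force: 15.0
```

Emit:
{"op": "step_arm", "data": {
  "series": [0,0,0,0,0.5,0,0,0,0,0.5,0,0,10,0,0.5,0,0,40,0,0.5,0,10,20,-0.1,0.5,0,35,0,-0.13,0.5,0,40,0,-0.13,0.5,0,40,0,-0.13,0.5,0,40,0,-0.13,0.5,0,40,0,-0.13,0.5,0,35,0,-0.03,0.6,0,0,0,0,0.7,0,0,0,0,0.7]
}}

```text
clock: 10.07
eef_pos: [515.0, 204.5, 176.8]
eef_rot: [3.141, 0.0, 1.455]
wrist_force: [0.4, -0.1, -0.6]
finger_gap: 28.3
finger_force: 0.0
```

```bash
python3 - <<'E'
from h import *
n,b="top",(115,225,195,315)
p,d=manip.camera(n); cv2.imwrite(f"pics/{n}2.png",cv2.resize(p[b[0]:b[1],b[2]:b[3]],None,fx=5,fy=5,interpolation=cv2.INTER_CUBIC))
C=cloud(n,d);H=C[...,2]
m=(H>88)&(H<106)&(np.hypot(C[...,0]-515,C[...,1]+34.5)<22); q=np.median(C[m],0); print(m.sum(),q.round(1))
v=q[:2]-[500.3,-16.2]; print("thetaR",np.radians(-np.degrees(np.arctan2(v[1],v[0]))-6.76))
m=(H>79)&(H<90)&(np.hypot(C[...,0]-509,C[...,1]-54)<40); print("rib",m.sum(),np.median(C[m],0))
E
```

```text
17 [516.  -34.9  97.5]
thetaR 0.7544705781178204
rib 87 [508.61162107  54.81061837  85.23973707]
```

View pics/top2.png

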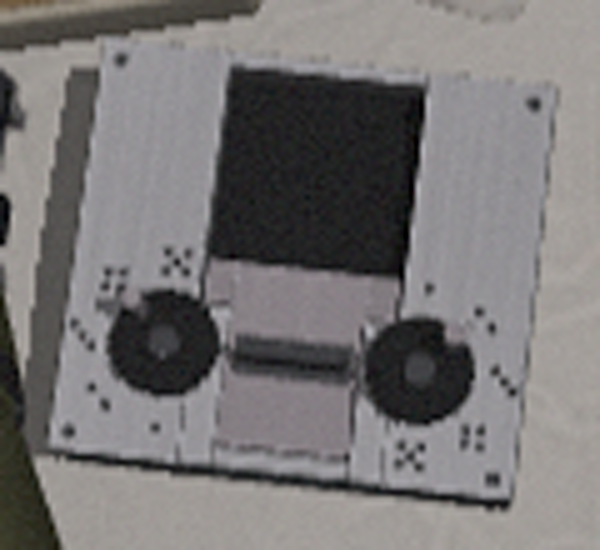

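The right post at crop (455,335) points at the 2 dots at (485,320), and the left one at (130,300) points at the 4 dots. The rib is still at (509,54), so I now straddle it.

Emit:
{"op": "step_arm", "data": {
  "series": [-1,-25,0,0,0.7,-1,-35,0,0,0.7,-2,-40,0,0,0.7,-1,-35,0,0,0.7,-1,-15,0,0,0.7,0,0,0,0,0.7,0,0,-30,0,0.7,0,0,-30,0,0.7,0,0,-20,0,0.7,0,0,-9,0,0.7,0,0,0,0,0.83,0,0,0,0,0.83,0,0,0,0,0.83],
  "squeeze": 5
}}

```text
clock: 11.75
eef_pos: [509.3, 55.1, 88.2]
eef_rot: [3.14, -0.0, 1.455]
wrist_force: [-0.9, -0.3, -0.3]
finger_gap: 16.3
finger_force: 0.0
```

Emit:
{"op": "step_arm", "data": {
  "series": [5,-0.6,0,0,0.83,7.9,-0.9,0,0,0.83,7.9,-0.9,0,0,0.83,7.9,-0.9,0,0,0.83]
}}

```text
clock: 12.25
eef_pos: [538.2, 51.6, 87.4]
eef_rot: [-3.141, 0.0, 1.455]
wrist_force: [-1.0, -0.6, -0.5]
finger_gap: 16.0
finger_force: 0.4
```

The lid slides easily, so the cams are clear.

Emit:
{"op": "step_arm", "data": {
  "series": [7.9,-0.9,0,0,0.83,7.9,-0.9,0,0,0.83,7.9,-0.9,0,0,0.83,7.9,-0.9,0,0,0.83,7.9,-0.9,0,0,0.83,7.9,-1,0,0,0.83,7.9,-1,0,0,0.83,6,-0.7,0,0,0.83,4,-0.5,0,0,0.83,4,-0.5,0,0,0.83,0,0,0,0,0.83]
}}

```text
clock: 13.62
eef_pos: [607.3, 43.5, 87.5]
eef_rot: [3.141, -0.0, 1.455]
wrist_force: [-0.4, -0.8, 0.4]
finger_gap: 15.8
finger_force: 0.0
```

Emit:
{"op": "step_arm", "data": {
  "series": [3,-0.4,0,0,0.83,3,-0.4,0,0,0.83,3,-0.3,0,0,0.83,2,-0.2,0,0,0.83,1.5,-0.2,0,0,0.83,0,0,0,0,0.83,0,0,0,0,0.83]
}}

```text
clock: 14.5
eef_pos: [619.6, 42.0, 87.6]
eef_rot: [3.141, -0.0, 1.455]
wrist_force: [-0.8, -0.8, -0.1]
finger_gap: 15.9
finger_force: 0.0
```

```bash
python3 - <<'E'
from h import *
s=manip.read_state();print(s["eef_pos"],s["wrist_force"])
for n in("top","side"):
    p,d=manip.camera(n); C=cloud(n,d);H=C[...,2]
    m=(H>74)&(H<90)&(np.hypot(C[...,0]-617,C[...,1]-42)<38); print(n,m.sum(),np.median(C[m],0) if m.any() else 0, np.percentile(H[m],[25,75]) if m.any() else 0)
E
```

```text
[619.57700529  42.02489722  87.59595751] [-0.80938341 -0.77205761 -0.06747411]
top 0 0 0
side 60 [616.11356898  33.05351157  80.28042778] [77.91749078 83.4681841 ]
```

Emit:
{"op": "step_arm", "data": {
  "series": [0,0,0,0,0.7,0,0,0,0,0.7,0,0,30,0,0.7,0,0,40,0,0.7,-5,30,30,0,0.7,-10,50,0,0,0.7,-20,50,0,0,0.7,-20,50,0,0,0.7,-20,50,0,0,0.7,0,0,0,0,0.7]
}}

```text
clock: 15.85
eef_pos: [543.0, 275.0, 187.5]
eef_rot: [-3.141, -0.0, 1.459]
wrist_force: [0.8, -0.3, -0.2]
finger_gap: 28.4
finger_force: 0.0
```

```bash
python3 - <<'E'
from h import *
n,b="top",(115,225,195,315)
p,d=manip.camera(n); cv2.imwrite(f"pics/{n}3.png",cv2.resize(p[b[0]:b[1],b[2]:b[3]],None,fx=5,fy=5,interpolation=cv2.INTER_CUBIC))
C=cloud(n,d);H=C[...,2]
ex=np.array([.993,-.1177]); ey=np.array([.1177,.993]); X=(C[...,:2]-[508.8,54])@ex; Y=(C[...,:2]-[508.8,54])@ey
m=(H>73)&(H<95)&(abs(X-105)<25)&(abs(Y)<36); print("rib box x,y,z",m.sum(),np.median(X[m]),np.median(Y[m]),np.median(H[m]))
for a,c in((70,92),(125,150)):
    m=(X>a)&(X<c)&(abs(Y)<40)&(H<80); print("plate z",a,H[m].mean(),m.sum())
for A,q in(((516.9,124.1),(536,138.5)),((500.3,-16.2),(515.5,-35))):
    m=(H>88)&(H<106)&(np.hypot(C[...,0]-q[0],C[...,1]-q[1])<20); print(np.median(C[m],0).round(1))
E
```

```text
rib box x,y,z 87 108.43475986061424 0.43222815268575876 79.73819713651028
plate z 70 52.50436463384353 210
plate z 125 52.48434423215321 239
[536.4 138.1  96.8]
[515.7 -34.9  97.6]
```

View pics/top3.png

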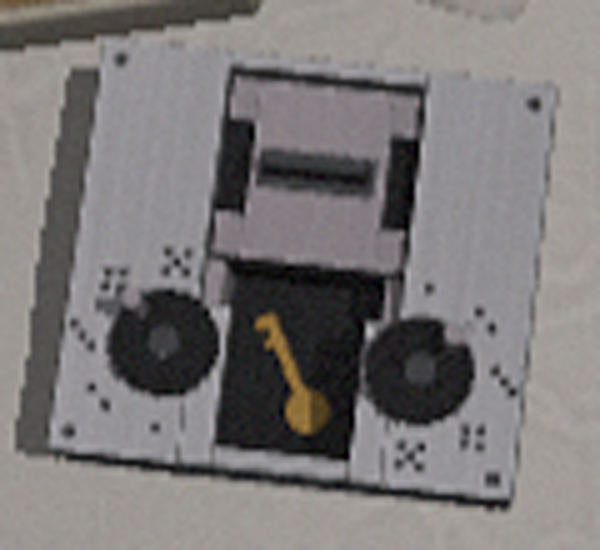

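The box is open with the key showing at crop (290,375), and the rib is 108 mm along at crop (315,170). The plate is level and has dropped about 5 mm. Both dials are still on their numbers.

```bash
python3 -c "
from cell import manip
print(manip.sign_off())"
```

```text
the job is handed in; nothing more can be done
None
```

I opened the key box and handed the job in: the left dial is on 4, the right dial on 2, and the lid lies flat in the pocket about 108 mm back; the arm went near none of the bystanders, though I did not re-measure them.

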